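Torque-check a slotted clamp screw

TASK

Take the blue-handled slot key out of its black stand, seat it fully in the slot of the brass-headed clamp screw and lean on it clockwise with about 0.35 N m (between 0.25 and 0.5) for at least a full second to check that the screw holds (its head has some free play to take up first; the screw itself must not turn). Then put the key back in its stand, upright and fully home, and let go, leaving everything else on the counter where it is.

Things in the scene. Friction and masses are not known exactly. Their poses are not given: they have to be found in the camera images.
- key_grip (a point): Middle of the blue handle of the loose slot key (about 120 g, 85 mm tall, standing blade down). Handle 52 mm along x, 12 mm thick along y, 40 mm high; grasp it across y. Below it a shank 16 mm in diameter, 28 mm long, and a collar 36 mm in diameter, 4 mm thick. z up. This point is 65 mm above the blade's lower end. The key works either way round (half turn about z).
- key_tip (a point): Centre of the lower end of the key's steel blade, 65 mm below key_grip, axes as there. The blade is 28 mm along x, 5 mm along y and reaches 14 mm below the collar's underside.
- stand_slot (a point): Centre of the mouth (top surface) of the slot in the fixed black key stand, a block 70 x 50 x 26 mm. x runs along the slot, z up. The slot is 31 mm along x, 8 mm along y, 18 mm deep with a 2 mm chamfer; fully home, the key's collar lies on the stand's top and the blade's tip is 14 mm below this point.
- slot (a point): Centre of the mouth of the slot in the screw's brass head (44 x 22 mm, 20 mm high), 61 mm above the counter. x along the slot, z up, on the screw's axis. Slot 30 mm along x, 7 mm along y, 17 mm deep, 1.5 mm chamfer: 1 mm of play each side, so the key turns some 0.1 rad before it meets the slot's walls. Fully home, the collar lies on the head, the blade's tip 14 mm below this point.
- head (a joint): Elastic twist of the brass head, rad, positive clockwise seen from above, 0 unloaded; a stiff spring of 10 N m per rad: 0.025 to 0.05 rad is 0.25 to 0.5 N m. Before it loads, the head first turns freely clockwise (0.02 N m) by 0 to 0.5 rad of lost motion, different each time and not visible; this free play is not the screw turning. The screw slips at about 0.6 N m.
- mark (a point): Yellow witness mark on the dark flange (54 mm in diameter) under the brass head, 22.5 mm from the screw's axis; it moves only if the screw itself turns. The flange sits on a grey block on a fixed aluminium plate 120 x 90 mm, whose yaw differs from the slot's.
- torch: Bystander: small UV torch lying down, 110 x 32 x 30 mm, black with an aluminium front and a rubber button on top; origin under its middle.
- scraper: Bystander: green plastic scraper lying flat, 170 x 50 x 12 mm; origin where handle and blade meet.
- cup: Bystander: empty white ceramic cup, 80 mm wide, 90 mm high; origin at the centre of its underside.
- cover: Bystander: orange translucent vat cover, 150 x 210 x 40 mm, open side down; origin at the centre of its underside.
- bottle: Bystander: amber bottle, 68 mm diameter, 170 mm high; origin at the centre of its underside.
- tape_box: Bystander: small cardboard box 90 x 60 x 40 mm; origin at the centre of its underside.

How it is judged:
By the outcome, as a careful person would: the job done as asked, in the order asked, and still so for the second after the job is handed in, with the robot touching nothing.
It also fails if it takes over 70 s, if anything falls off the work surface, if the arm or the gripper's body presses on something with over 40 N, if the wrist force passes 120 N, or if a joint passes its speed limit or range.

ROBOT

A 6-joint arm with a two-finger parallel gripper is mounted at the origin on the work surface. World frame = base frame: x ahead of the robot, y to its left, z up, the work surface at z = 0. Lengths are in m, angles in rad, forces in N, time in s.
With the tool pointing down it reaches from about 0.25 to 0.775 m from the base axis. Payload 4 kg.
Tool frame: the origin (TCP) lies at the centre of the arm's flange, where the gripper is bolted on; the fingertips stand 199 mm ahead of it and the grasp point (between the pads) lies 180 mm ahead of it (robot.tcp_to_tips is the distance from the TCP to the fingertips, in m); z points along the fingers, y is the line along which they close (so a half turn about z gives the same grasp; the last joint's range is limited). The gripper opens to 94 mm and grips with 3 to 60 N. Pads are 16 mm wide; open, the fingers measure 119 mm over their backs; the gripper's body (75 mm by 177 mm) begins 78 mm behind the grasp point.
Start: joints at [-1.21, 0.087, 1.371, -0, 1.684, -0.103], TCP at [0.246, -0.492, 0.405] pointing down, gripper open.
Joint ranges: [-3.1, 3.1], [-0.76, 2.03], [0.27, 2.55], [-1.08, 4.22], [0.17, 2.65], [-2.57, 2.57]. Speed limits (rad/s): [2.79, 2.79, 3.14, 3.14, 3.14, 3.14].

INTERFACE

Orientations are given as [roll, pitch, yaw] about the fixed x, y, z axes, in that order (R = Rz(yaw) Ry(pitch) Rx(roll)).
In Python, from bench import telemetry, snapshot, ticket, robot gives the robot as it stands.
- The arm moves only by the tool apply_moves, never from a script. Its argument "moves" is a list that holds one entry, the list of rows, each a list of 5 numbers: the shift along the tool's x, y, z in units of 50 mm (1.0 is 50 mm), then the turn about the tool's z in units of 10 degrees (1.0 is 10 degrees), then the closure, from 0 (fully open) to 1 (shut). A call has 1 to 10 rows; each row is the pose to reach, as a shift and turn from the pose commanded when the call began, along the tool's axes at that moment; what a row does not reach only later rows make up. A row lasts 1/8 s, in which the tool goes at most 62.5 mm and 10.7 degrees, less where a joint would pass 70% of its speed; a pose out of reach is approached as far as the arm can. A call with a gripper value outside its range is refused whole. The fingers move at their own pace and stop on an object; the grip force is fixed at half the most. Time passes only in rows, so rows that repeat a pose let the fingers close. It gives the time, the measured TCP pose, the force, the opening and the grip force at its end, in the units of the state.
- telemetry.get_obs(): the state, without advancing time (a new reading comes with each control period).
- snapshot(name): name is "scene" or "top" or "wrist"; returns a dict with "image" (400x640x3 uint8, red, green, blue), "fovy" (degrees; the focal length in pixels is half the picture's height over the tangent of half this angle, whatever the lens; pixels are square), "cx", "cy" (the principal point, pixels), "R" (3x3) and "t" (3): a world point X has camera coordinates R X + t. Camera axes: x right, y down, z forward; pixel columns grow to the right and rows downward; lengths in m; the calibration is good to about 2 mm. The wrist camera is an equidistant fisheye: a pixel r from the principal point sees the ray r / f radians off the axis. A picture is of the moment at which its call begins. There is no depth.
- ticket.close_job(): hands the job in; it is judged then, once.
The state is a dict: "time": time; "joint_positions": joint angles; "qvel": joint speeds; "joint_torque": joint torques, N m; "tool_pos": TCP position; "ee_rot": TCP orientation; "wrist_force": force on the tool from outside, world axes, zero at the start; "wrist_torque": the same for the moment, N m; "width": finger opening in m; "finger_force": force on a finger pad.
Only numpy, scipy, OpenCV 4.12 (cv2) and the standard library are available. Lean on these libraries where they do the work, as an engineer would, in place of code of your own. Each camera call takes 0.05 s, during which the arm holds its last target. There are 200 camera calls.

## Working session

There is one attempt and no reset: what is moved stays moved. The work goes in short steps, Python scripts to look and compute and a tool call to move; the robot and the scene stay as the last step left them, time stands still between calls to the robot, and variables do not carry over. Pictures are saved under pics/ and viewed, at most 10 in all, crops included, and the job is handed in when it is done.

Besides the shell and the picture viewer there is one more tool, called after "Request:" as name(argument=value, ...) on one line, values as JSON. apply_moves: Moves the arm, as the interface text tells. Its arguments: {"type":"object","properties":{"moves":{"type":"array","items":{"type":"array","items":{"type":"array","items":{"type":"number"}}}}},"required":["moves"]}

```bash
mkdir -p pics; ls; python3 - <<'E'
from bench import telemetry, snapshot
import cv2,json,pickle
for n in("scene","top"):
    s=snapshot(n); pickle.dump(s,open(f"pics/{n}0.pkl","wb")); cv2.imwrite(f"pics/{n}0.png",s["image"][:,:,::-1]); print(n,s["fovy"],s["cx"],s["cy"],s["R"],s["t"])
o=telemetry.get_obs();print(o)
E
```

```text
pics
scene 52.50778787724955 317.6838558638946 195.97537176088025 [[ 0.78690082  0.61705764  0.00519267]
 [ 0.51507879 -0.65217202 -0.55620634]
 [-0.33982485  0.44035386 -0.83102801]] [-0.41768332 -0.23700235  1.31379333]
top 54.35967574408898 320.8913388127786 197.63722059725023 [[ 0.01768736 -0.99968487  0.01781322]
 [-0.99370257 -0.0195475  -0.11033174]
 [ 0.11064517 -0.01574957 -0.99373517]] [-0.02525738  0.5411381   1.09215225]
{'time': 0.1, 'joint_positions': array([-1.21008886e+00,  8.78830416e-02,  1.37208149e+00, -2.34338186e-06,
        1.68360069e+00, -1.03052819e-01]), 'qvel': array([-7.38115760e-04, -3.15582442e-04, -3.92499663e-03, -1.81974715e-03,
        1.59242520e-04, -6.60165323e-05]), 'joint_torque': array([ 3.22940694e-03, -3.41252339e+01, -3.03301871e+01,  7.20804208e-02,
        3.03887366e-02, -9.81392350e-05]), 'tool_pos': array([ 0.24600687, -0.49180561,  0.40363074]), 'ee_rot': array([-3.13963030e+00, -2.00603026e-04,  4.63759822e-01]), 'wrist_force': array([-0.25704695, -0.09978553,  0.21176487]), 'wrist_torque': array([-0.00986513, -0.02167785, -0.01149214]), 'finger_force': 0.0, 'width': 0.09403570413478794}
```

View pics/scene0.png

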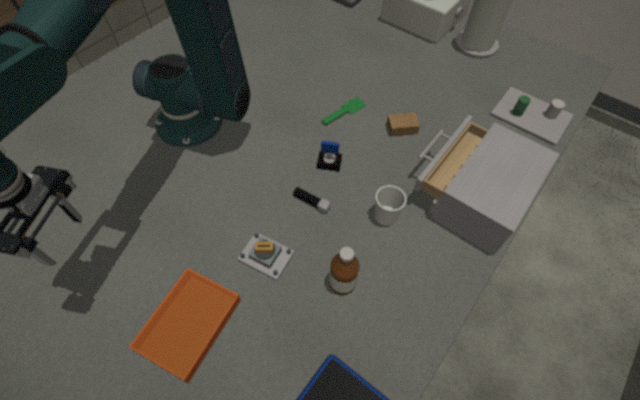

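View pics/top0.png

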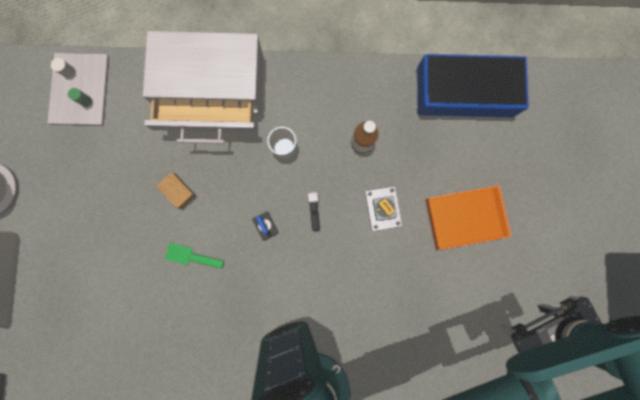

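The scene picture shows the key in its stand at (329,152) and the brass head at (264,246). The top picture shows them at (264,224) and (387,207). Next I'll cast rays through the colour masks for coarse poses.

```bash
cat > h.py <<'E'
import numpy as np, cv2, pickle
from scipy.spatial.transform import Rotation as Ro
from bench import telemetry, snapshot
def take(n,name):
    s=snapshot(n); pickle.dump(s,open(f"pics/{name}.pkl","wb")); cv2.imwrite(f"pics/{name}.png",s["image"][:,:,::-1]); return s
def rays(s,uv,fish=False):
    uv=np.atleast_2d(np.asarray(uv,float)); f=s["image"].shape[0]/2/np.tan(np.radians(s["fovy"])/2)
    p=(uv-[s["cx"],s["cy"]])/f
    if fish:
        r=np.linalg.norm(p,axis=1,keepdims=True)+1e-12
        d=np.hstack([np.sin(r)*p/r,np.cos(r)])
    else: d=np.hstack([p,np.ones((len(p),1))])
    return -s["R"].T@s["t"], d@s["R"]
def onz(s,uv,z,fish=False):
    o,d=rays(s,uv,fish); return o+d*((z-o[2])/d[:,2:3])
def mask(s,lo,hi,box=None):
    m=cv2.inRange(cv2.cvtColor(s["image"],cv2.COLOR_RGB2HSV),lo,hi)
    if box is not None:
        k=np.zeros_like(m); u0,v0,u1,v1=box; k[v0:v1,u0:u1]=255; m&=k
    return m
def big(m):
    c,_=cv2.findContours(m,cv2.RETR_EXTERNAL,cv2.CHAIN_APPROX_NONE); return max(c,key=cv2.contourArea)[:,0].astype(float)
def rect(P):
    (c,w,a)=cv2.minAreaRect((P[:,:2]*1000).astype(np.float32)); a=np.radians(a)
    if w[0]<w[1]: a+=np.pi/2; w=w[::-1]
    return np.array(c)/1000,np.array(w),(a+np.pi/2)%np.pi-np.pi/2
def go(xyz,yaw):
    "move units from the present measured pose to TCP xyz, yaw"
    o=telemetry.get_obs(); R=Ro.from_euler('xyz',o["ee_rot"])
    d=R.inv().apply(np.array(xyz)-o["tool_pos"])/.05
    dy=-(yaw-o["ee_rot"][2]); dy=(dy+np.pi/2)%np.pi-np.pi/2
    return d.round(3),(np.degrees(dy)/10).round(3)
E
python3 - <<'E'
from h import *
s=pickle.load(open("pics/top0.pkl","rb"))
b=big(mask(s,(105,120,40),(130,255,255),(240,200,290,245))); print(rect(onz(s,b,.09)))
g=big(mask(s,(10,120,80),(28,255,255),(370,190,405,220))); print(rect(onz(s,g,.061)))
o=telemetry.get_obs(); w=take("wrist","w0"); R=Ro.from_euler('xyz',o["ee_rot"]).as_matrix()
c=-w["R"].T@w["t"]; print("cam in tool",R.T@(c-o["tool_pos"]), (w["R"]@R).round(3), w["fovy"],w["cx"],w["cy"])
E
```

```text
(array([0.45907785, 0.14427077]), array([49.75324249, 11.98142147]), np.float64(0.49487881363920705))
(array([ 0.51590717, -0.19767683]), array([41.74432755, 22.18237114]), np.float64(0.6822193798635356))
cam in tool [ 6.69306598e-02 -7.92008048e-05  2.03518520e-02] [[ 0.002  1.     0.   ]
 [-0.973  0.002 -0.23 ]
 [-0.23   0.     0.973]] 65.70646984690485 318.63272066888135 202.28487023745527
```

```bash
python3 - <<'E'
from h import *
print(go([.516,-.198,.36],.682))
E
```

```text
(array([ 7.458, -2.839,  0.881]), np.float64(-1.25))
```

Request:
apply_moves(moves=[[[1.1,-0.4,0,-0.3,0],[2.2,-0.8,0,-0.5,0],[3.2,-1.2,0,-0.7,0],[4.2,-1.6,0.2,-0.9,0],[5.2,-2.0,0.4,-1.1,0],[6.2,-2.4,0.6,-1.25,0],[7.1,-2.7,0.75,-1.25,0],[7.46,-2.84,0.88,-1.25,0],[7.46,-2.84,0.88,-1.25,0],[7.46,-2.84,0.88,-1.25,0]]])

```text
time: 1.4
tool_pos: [0.5155, -0.1991, 0.3609]
ee_rot: [3.141, 0.001, 0.681]
wrist_force: [0.1, 0.6, -0.2]
width: 0.0936
finger_force: 0.0
```

```bash
python3 - <<'E'
from h import *
s=take("wrist","w1"); o=telemetry.get_obs(); print(o["time"],o["tool_pos"],o["ee_rot"])
E
```

```text
1.45 [ 0.51539184 -0.19929764  0.36114586] [3.14067681e+00 4.28507893e-04 6.79971889e-01]
```

View pics/w1.png

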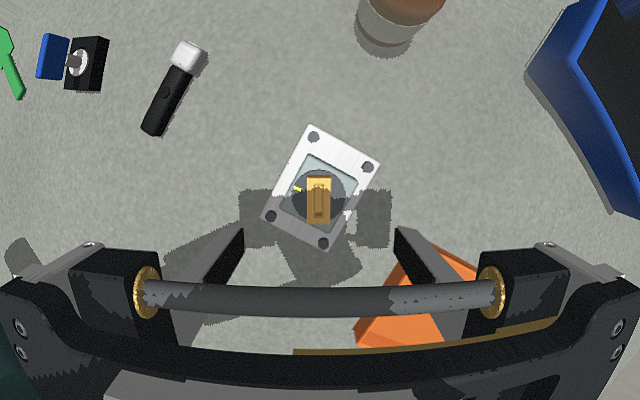

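The wrist picture shows the brass head at about (319,195), with its slot running vertically and the yellow mark at (296,188). I'll look at an enlarged crop.

```bash
python3 - <<'E'
from h import *
s=pickle.load(open("pics/w1.pkl","rb"))
m=mask(s,(10,110,60),(28,255,255),(295,165,345,235)); g=big(m); print(rect(onz(s,g,.061,1)),g.min(0),g.max(0))
c=s["image"][165:235,280:360,::-1]; cv2.imwrite("pics/w1c.png",cv2.resize(c,None,fx=8,fy=8,interpolation=cv2.INTER_NEAREST))
E
```

```text
(array([ 0.51811353, -0.19705414]), array([45.81212616, 21.26113701]), np.float64(0.6738788919616256)) [307. 175.] [330. 223.]
```

View pics/w1c.png

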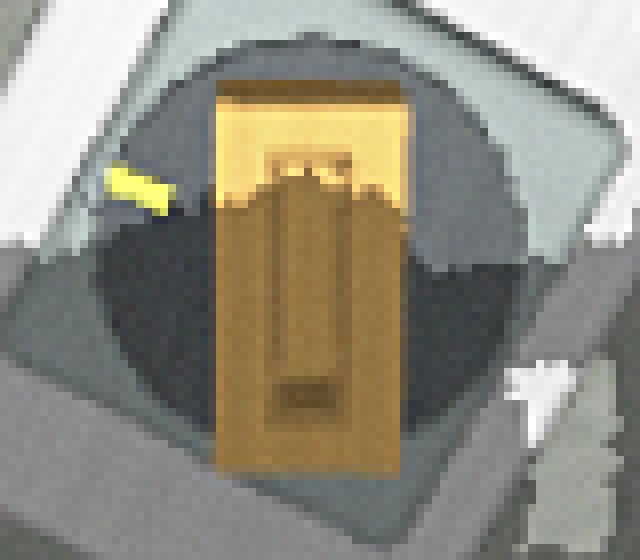

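The crop shows the brass top face at crop corners (216,103)–(411,103)–(402,477)–(216,477). The slot mouth with its chamfer spans (266–351, 152–425). I'll cast both onto z = 0.061 and work out the move to the key.

```bash
python3 - <<'E'
from h import *
s=pickle.load(open("pics/w1.pkl","rb"))
for q in ([(216,103),(411,103),(402,477),(216,477)],[(266,152),(351,152),(350,425),(266,425)]):
    p=np.array(q)/8+[280,165]-.5; P=onz(s,p,.061,1)[:,:2]
    print(P.mean(0), np.linalg.norm(np.diff(P,axis=0),axis=1)*1000, rect(P))
yp=big(mask(s,(26,150,150),(34,255,255),(285,175,305,200))); print("mark px",yp.mean(0),onz(s,yp.mean(0),.041,1))
print(go([.459,.144,.36],.495))
E
```

```text
[ 0.51679718 -0.19805268] [22.24122102 44.58309412 21.97744728] (array([ 0.51683868, -0.19810397]), array([44.77839279, 22.24037361]), np.float64(0.6733324778849683))
[ 0.51686115 -0.1975585 ] [ 9.72690954 32.48370245  9.86303759] (array([ 0.51683954, -0.19753227]), array([32.48477173,  9.86302376]), np.float64(0.6821407500323513))Traceback (most recent call last):
  File "<stdin>", line 6, in <module>
  File "h.py", line 22, in big
    c,_=cv2.findContours(m,cv2.RETR_EXTERNAL,cv2.CHAIN_APPROX_NONE); return max(c,key=cv2.contourArea)[:,0].astype(float)
                                                                            ~~~^^^^^^^^^^^^^^^^^^^^^^^
ValueError: max() iterable argument is empty
```

```bash
python3 - <<'E'
from h import *
print(go([.459,.144,.36],.495))
E
```

```text
(array([ 3.44 , -6.048,  0.016]), np.float64(1.06))
```

Request:
apply_moves(moves=[[[0.5,-1.0,0,0.2,0],[1.0,-1.9,0,0.4,0],[1.6,-2.8,0,0.6,0],[2.2,-3.8,0,0.8,0],[2.7,-4.7,0,1.0,0],[3.1,-5.5,0,1.06,0],[3.44,-6.05,0,1.06,0],[3.44,-6.05,0,1.06,0],[3.44,-6.05,0,1.06,0]]])

```text
time: 2.58
tool_pos: [0.4592, 0.144, 0.361]
ee_rot: [3.14, -0.0, 0.495]
wrist_force: [-0.6, 0.4, 0.4]
width: 0.0941
finger_force: 0.0
```

```bash
python3 - <<'E'
from h import *
s=take("wrist","w2"); o=telemetry.get_obs(); print(o["time"],o["tool_pos"],o["ee_rot"])
b=big(mask(s,(105,120,40),(130,255,255),(270,120,380,260))); print(b.min(0),b.max(0)); print(rect(onz(s,b,.097,1)))
c=s["image"][140:240,265:375,::-1]; cv2.imwrite("pics/w2c.png",cv2.resize(c,None,fx=6,fy=6,interpolation=cv2.INTER_NEAREST))
E
```

```text
2.625 [0.45922813 0.14379308 0.36091601] [ 3.14069179e+00 -2.06145854e-04  4.94752516e-01]
[309. 173.] [324. 239.]
(array([0.46338977, 0.14783844]), array([55.43391037, 12.28855896]), np.float64(0.48897528458228745))
```

View pics/w2c.png

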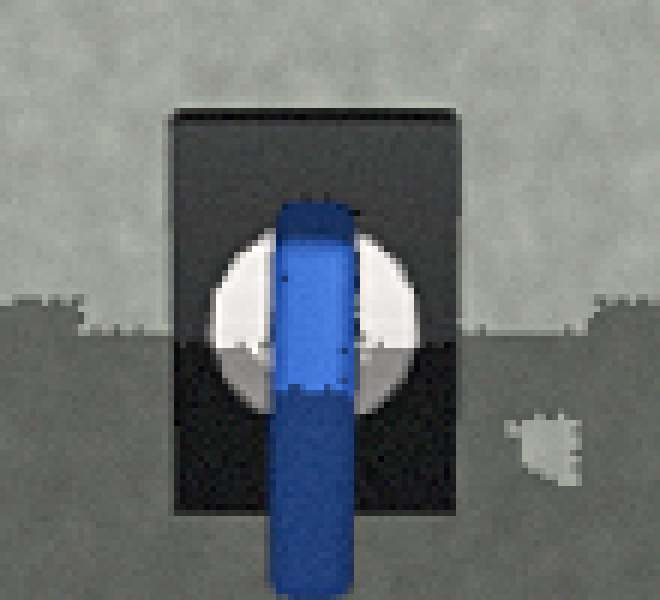

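The crop shows the blue handle's top at crop x 272–354 and y 238–597, with the collar seated on the stand. The stand's top corners are (172,122), (458,122), (457,515) and (174,515).

```bash
python3 - <<'E'
from h import *
s=pickle.load(open("pics/w2.pkl","rb"))
for q,z in (([(275,238),(354,238),(352,598),(270,598)],.097),([(172,122),(458,122),(457,515),(174,515)],.026)):
    p=np.array(q)/6+[265,140]-.5; P=onz(s,p,z,1)[:,:2]; print(P.mean(0), rect(P))
E
```

```text
[0.46116207 0.14659839] (array([0.46104767, 0.14680518]), array([50.60996628, 11.4263916 ]), np.float64(0.4954198681041704))
[0.46050104 0.14618957] (array([0.46050995, 0.14618707]), array([69.74293518, 50.31710052]), np.float64(0.49706004244052293))
```

```bash
python3 - <<'E'
from h import *
print(go([.4608,.1463,.257],.496))
E
```

```text
(array([ 0.051, -0.031,  2.078]), np.float64(-0.007))
```

Request:
apply_moves(moves=[[[0.05,-0.03,0.7,0,0],[0.05,-0.03,1.4,0,0],[0.05,-0.03,1.9,0,0],[0.05,-0.03,2.08,0,0.3],[0.05,-0.03,2.08,0,0.6],[0.05,-0.03,2.08,0,1],[0.05,-0.03,2.08,0,1],[0.05,-0.03,2.08,0,1],[0.05,-0.03,2.08,0,1],[0.05,-0.03,2.08,0,1]]])

```text
time: 3.88
tool_pos: [0.4604, 0.1478, 0.2567]
ee_rot: [3.141, -0.0, 0.497]
wrist_force: [-0.1, 0.6, 0.5]
width: 0.0273
finger_force: 0.0
```

```bash
python3 - <<'E'
from h import *
o=telemetry.get_obs(); print(o)
E
```

```text
{'time': 3.875, 'joint_positions': array([ 1.93258799e-01,  1.88893830e-02,  1.74208335e+00, -1.29099396e-04,
        1.38049308e+00,  1.26696475e+00]), 'qvel': array([-0.00137915,  0.00270598,  0.00309434, -0.00066579,  0.00125811,
        0.00212286]), 'joint_torque': array([-2.27761433e-03, -2.90534896e+01, -2.82315284e+01,  3.59707174e-02,
       -6.75740722e-02,  8.46060288e-05]), 'tool_pos': array([0.46044615, 0.14776403, 0.25672218]), 'ee_rot': array([ 3.14143374e+00, -8.31006441e-05,  4.97114798e-01]), 'wrist_force': array([-0.10820855,  0.61228799,  0.4872525 ]), 'wrist_torque': array([ 0.00994772, -0.0121223 , -0.01739555]), 'finger_force': 0.0, 'width': 0.02725956995172563}
```

Request:
apply_moves(moves=[[[0,0,0,0,1],[0,0,0,0,1],[0,0,0,0,1],[0,0,0,0,1]]])

```text
time: 4.38
tool_pos: [0.4605, 0.1477, 0.2569]
ee_rot: [3.141, -0.0, 0.497]
wrist_force: [-0.1, 0.1, 2.0]
width: 0.0118
finger_force: 41.7
```

```bash
python3 - <<'E'
from h import *
for i in range(2):
    o=telemetry.get_obs(); print(o["tool_pos"],o["ee_rot"],o["wrist_force"],o["wrist_torque"],o["width"],o["finger_force"])
    s=take("wrist","w3")
E
```

```text
[0.46054831 0.14770222 0.25687155] [ 3.14130983e+00 -4.38011647e-04  4.96934792e-01] [-0.07269525  0.11934516  1.99837721] [-0.02049285 -0.05998635 -0.01336088] 0.011786233062704507 41.712038554251194
[0.46056098 0.14769993 0.25685978] [ 3.14128676e+00 -4.18148098e-04  4.96933239e-01] [ 0.82724057 -0.55567138  2.00184723] [-0.04521102  0.01022426  0.01990496] 0.011823801160439542 41.71380976215005
```

```bash
python3 - <<'E'
from h import *
s=pickle.load(open("pics/w3.pkl","rb"));o=telemetry.get_obs()
m=mask(s,(105,120,30),(130,255,255),(250,100,400,330)); b=big(m); print(b.min(0),b.max(0))
c=s["image"][100:330,220:420,::-1]; cv2.imwrite("pics/w3c.png",cv2.resize(c,None,fx=2.6,fy=2.6,interpolation=cv2.INTER_NEAREST))
st=mask(s,(0,0,0),(180,120,70),(220,100,420,330))
E
```

```text
[307. 202.] [331. 287.]
```

View pics/w3c.png

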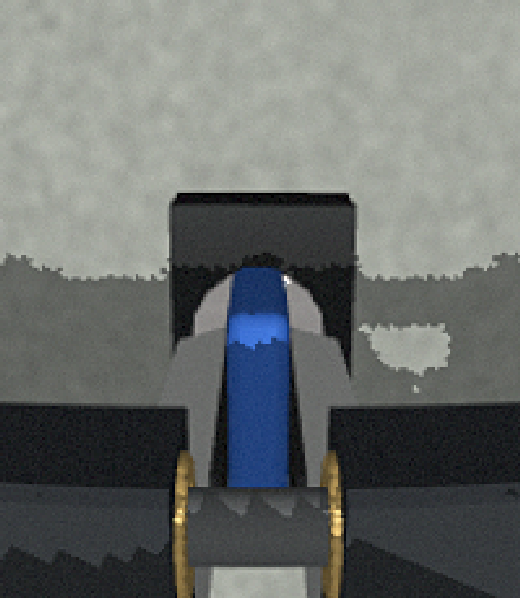

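The crop shows the handle centred between the pads, at column 318.9 against a principal point of 318.6. The stand sits 1.2 mm towards tool +y, so the key lies to one side of its slot. Its +x top edge is at row 220.7. I'll check the offset of the key along tool x, then lift.

```bash
python3 - <<'E'
from h import *
s=pickle.load(open("pics/w3.pkl","rb"));o=telemetry.get_obs(); R=Ro.from_euler('xyz',o["ee_rot"])
P=onz(s,[(318.9,220.7),(285.3,178.5),(356,178.5)],[.097],1); 
print((R.inv().apply(P-o["tool_pos"])*1000).round(1)) 
P=onz(s,[(285.3,178.5),(356,178.5)],.026,1); print((R.inv().apply(P-o["tool_pos"])*1000).round(1))
E
```

```text
[[ 2.510e+01  1.000e-01  1.599e+02]
 [ 4.510e+01 -1.530e+01  1.599e+02]
 [ 4.520e+01  1.700e+01  1.599e+02]]
[[ 34.  -23.1 230.9]
 [ 34.1  25.7 230.9]]
```

Request:
apply_moves(moves=[[[0,0,-0.2,0,1],[0,0,-0.5,0,1],[0,0,-1.0,0,1],[0,0,-1.7,0,1],[0,0,-2.0,0,1],[0,0,-2.0,0,1]]])

```text
time: 5.22
tool_pos: [0.4606, 0.1478, 0.3581]
ee_rot: [3.141, -0.003, 0.497]
wrist_force: [0.3, 0.4, -2.0]
width: 0.012
finger_force: 41.6
```

```bash
python3 - <<'E'
from h import *
o=telemetry.get_obs(); print(o["time"],o["tool_pos"],o["ee_rot"],o["wrist_force"],o["width"],o["finger_force"])
print(go([.5168,-.1978,.35],.677))
E
```

```text
5.225 [0.46062499 0.14780137 0.35811266] [ 3.14075266e+00 -2.90388297e-03  4.97052408e-01] [ 0.25402741  0.42010519 -1.98003219] 0.01202441768178571 41.61167565733194
(array([-2.309,  6.611,  0.161]), np.float64(-1.031))
```

Request:
apply_moves(moves=[[[-0.4,1.0,0,-0.2,1],[-0.8,2.1,0,-0.4,1],[-1.2,3.2,0,-0.6,1],[-1.6,4.3,0,-0.8,1],[-2.0,5.4,0.1,-1.0,1],[-2.2,6.2,0.16,-1.03,1],[-2.3,6.61,0.16,-1.03,1],[-2.3,6.61,0.16,-1.03,1],[-2.3,6.61,0.16,-1.03,1]]])

```text
time: 6.35
tool_pos: [0.5169, -0.1963, 0.3484]
ee_rot: [-3.14, -0.0, 0.678]
wrist_force: [-0.1, -0.4, -1.6]
width: 0.0118
finger_force: 41.6
```

```bash
python3 - <<'E'
from h import *
s=take("wrist","w4")
o=telemetry.get_obs(); print(o["time"],o["tool_pos"],o["ee_rot"],o["wrist_force"],o["wrist_torque"],o["width"],o["finger_force"])
print(go([.5173,-.1974,.265],.677))
c=s["image"][140:300,230:410,::-1]; cv2.imwrite("pics/w4c.png",cv2.resize(c,None,fx=3.5,fy=3.5,interpolation=cv2.INTER_NEAREST))
E
```

```text
6.4 [ 0.51688338 -0.1960939   0.34870211] [-3.14088109e+00 -3.03646675e-04  6.78597864e-01] [ 0.13190331  0.12301721 -1.90820443] [ 0.06496722  0.02583625 -0.0269687 ] 0.011783513141735143 41.611913088709116
(array([-0.01 ,  0.027,  1.674]), np.float64(0.009))
```

View pics/w4c.png

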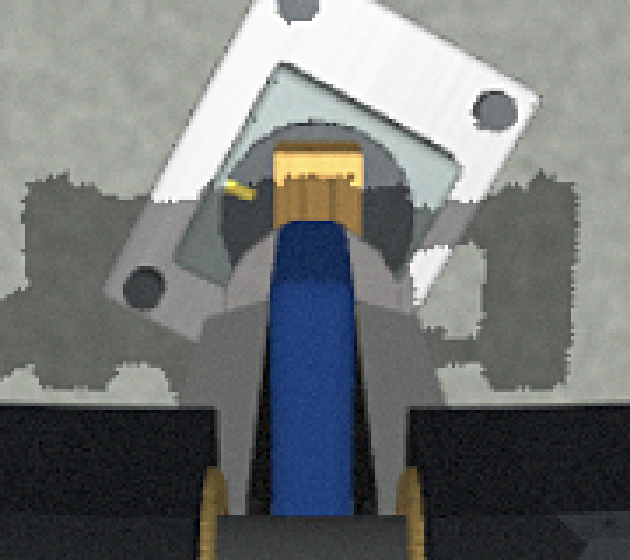

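The crop shows the head's centre 1.9 px right of the handle, about 1.5 mm towards tool +y, and the yaw is parallel. I'll correct that, then lower slowly.

Request:
apply_moves(moves=[[[0,0.03,0.3,0,1],[0,0.03,0.6,0,1],[0,0.03,0.75,0,1],[0,0.03,0.75,0,1]]])

```text
time: 6.9
tool_pos: [0.5176, -0.1986, 0.3097]
ee_rot: [-3.139, 0.001, 0.677]
wrist_force: [0.2, -0.4, -1.3]
width: 0.0117
finger_force: 41.6
```

```bash
python3 - <<'E'
from h import *
o=telemetry.get_obs(); print(o["time"],o["tool_pos"],o["ee_rot"],o["wrist_force"],o["wrist_torque"],o["width"],o["finger_force"])
print(go([.5173,-.1974,.292],.677))
E
```

```text
6.9 [ 0.51759337 -0.19856134  0.30972867] [-3.13923472e+00  1.11461545e-03  6.76841656e-01] [ 0.23471934 -0.43158247 -1.26351031] [ 0.04269721 -0.02657601 -0.00066543] 0.011743725709384414 41.612241715192795
(array([ 0.01 , -0.021,  0.355]), np.float64(-0.001))
```

Request:
apply_moves(moves=[[[0.01,-0.015,0.06,0,1],[0.01,-0.015,0.12,0,1],[0.01,-0.015,0.18,0,1],[0.01,-0.015,0.24,0,1],[0.01,-0.015,0.24,0,1]]])

```text
time: 7.52
tool_pos: [0.5177, -0.1979, 0.2987]
ee_rot: [-3.141, 0.0, 0.677]
wrist_force: [-0.2, 0.7, -1.8]
width: 0.0116
finger_force: 41.6
```

```bash
python3 - <<'E'
from h import *
o=telemetry.get_obs(); print(o["time"],o["tool_pos"],o["ee_rot"],o["wrist_force"],o["wrist_torque"],o["width"],o["finger_force"])
E
```

```text
7.525 [ 0.51771058 -0.19793752  0.2986802 ] [-3.14107703e+00  4.11430465e-04  6.76631440e-01] [-0.18596484  0.65038696 -1.76087636] [ 0.00901278 -0.00959689  0.04829265] 0.011591490587470525 41.61208329722285
```

Request:
apply_moves(moves=[[[0,0,0.05,0,1],[0,0,0.1,0,1],[0,0,0.15,0,1],[0,0,0.17,0,1],[0,0,0.17,0,1]]])

```text
time: 8.15
tool_pos: [0.5178, -0.1979, 0.2917]
ee_rot: [3.141, -0.0, 0.677]
wrist_force: [-2.0, 0.9, 5.3]
width: 0.0118
finger_force: 41.7
```

```bash
python3 - <<'E'
from h import *
o=telemetry.get_obs(); print(o["time"],o["tool_pos"],o["ee_rot"],o["wrist_force"],o["wrist_torque"],o["width"],o["finger_force"])
E
```

```text
8.15 [ 0.5177895  -0.19789177  0.29170283] [ 3.14085421e+00 -2.01998048e-04  6.76745521e-01] [-1.95008146  0.91077806  5.2594578 ] [ 0.25560521  0.53339685 -0.00316694] 0.01178802371916088 41.67765995487571
```

Seated with light pressure: TCP z is 0.2917 and the expected value is 0.2919. Next I'll turn clockwise in small steps, reading the torque each time.

Request:
apply_moves(moves=[[[0,0,0,0.2,1],[0,0,0,0.35,1],[0,0,0,0.35,1]]])

```text
time: 8.52
tool_pos: [0.5178, -0.1979, 0.2917]
ee_rot: [3.141, -0.0, 0.615]
wrist_force: [-2.6, 0.7, 5.2]
width: 0.0116
finger_force: 41.7
```

```bash
cat > t.py <<'E'
from h import *
o=telemetry.get_obs(); print(round(o["time"],2),"yaw",o["ee_rot"][2].round(4),o["tool_pos"].round(4),"F",o["wrist_force"].round(1),"T",o["wrist_torque"].round(3),o["width"].round(4))
E
python3 t.py
```

```text
Traceback (most recent call last):
  File "t.py", line 2, in <module>
    o=telemetry.get_obs(); print(round(o["time"],2),"yaw",o["ee_rot"][2].round(4),o["tool_pos"].round(4),"F",o["wrist_force"].round(1),"T",o["wrist_torque"].round(3),o["width"].round(4))
                                                                                                                                                                      ^^^^^^^^^^^^^^^^
AttributeError: 'float' object has no attribute 'round'
```

```bash
sed -i 's/,o\["width"\].round(4)/,round(o["width"],4)/' t.py; python3 t.py
```

```text
8.53 yaw 0.615 [ 0.5178 -0.1979  0.2917] F [-2.6  0.7  5.2] T [0.256 0.533 0.004] 0.0116
```

Request:
apply_moves(moves=[[[0,0,0,0.15,1],[0,0,0,0.25,1],[0,0,0,0.25,1]]])

```text
time: 8.9
tool_pos: [0.5178, -0.198, 0.2917]
ee_rot: [3.141, -0.0, 0.571]
wrist_force: [-2.3, 1.5, 5.2]
width: 0.0119
finger_force: 41.7
```

```bash
python3 t.py
```

```text
8.9 yaw 0.5713 [ 0.5178 -0.198   0.2917] F [-2.3  1.5  5.2] T [ 0.235  0.578 -0.03 ] 0.0119
```

Request:
apply_moves(moves=[[[0,0,0,0.15,1],[0,0,0,0.25,1],[0,0,0,0.25,1]]])

```text
time: 9.28
tool_pos: [0.5178, -0.198, 0.2917]
ee_rot: [3.14, -0.0, 0.528]
wrist_force: [-2.4, 1.0, 4.9]
width: 0.0114
finger_force: 41.7
```

```bash
python3 t.py
```

```text
9.28 yaw 0.5277 [ 0.5178 -0.198   0.2917] F [-2.4  1.   4.9] T [0.185 0.626 0.029] 0.0114
```

Request:
apply_moves(moves=[[[0,0,0,0.15,1],[0,0,0,0.25,1],[0,0,0,0.25,1]]])

```text
time: 9.65
tool_pos: [0.5178, -0.198, 0.2917]
ee_rot: [3.14, -0.0, 0.484]
wrist_force: [-2.7, 0.8, 4.3]
width: 0.0119
finger_force: 41.7
```

```bash
python3 t.py
```

```text
9.65 yaw 0.484 [ 0.5178 -0.198   0.2917] F [-2.7  0.8  4.3] T [ 0.166  0.542 -0.   ] 0.0119
```

Request:
apply_moves(moves=[[[0,0,0,0.15,1],[0,0,0,0.25,1],[0,0,0,0.25,1]]])

```text
time: 10.02
tool_pos: [0.5178, -0.1981, 0.2917]
ee_rot: [3.14, -0.0, 0.44]
wrist_force: [-2.8, 0.5, 5.8]
width: 0.0122
finger_force: 41.7
```

```bash
python3 t.py
```

```text
10.03 yaw 0.4404 [ 0.5178 -0.1981  0.2917] F [-2.8  0.5  5.8] T [ 0.16   0.589 -0.031] 0.0122
```

Request:
apply_moves(moves=[[[0,0,0,0.15,1],[0,0,0,0.25,1],[0,0,0,0.25,1]]])

```text
time: 10.4
tool_pos: [0.5178, -0.1981, 0.2917]
ee_rot: [3.14, -0.0, 0.397]
wrist_force: [-2.0, 0.1, 5.5]
width: 0.0119
finger_force: 41.7
```

```bash
python3 t.py
```

```text
10.4 yaw 0.3967 [ 0.5178 -0.1981  0.2917] F [-2.   0.1  5.5] T [0.166 0.556 0.066] 0.0119
```

```bash
cat > t.py <<'E'
from h import *
L=[]
for i in range(6):
    o=telemetry.get_obs(); L.append([*o["wrist_force"],*o["wrist_torque"]]); snapshot("wrist") if i<5 else 0
print(round(o["time"],2),"yaw",o["ee_rot"][2].round(4),o["tool_pos"].round(4),"F",np.mean(L,0)[:3].round(1),"T",np.mean(L,0)[3:].round(3),np.std(L,0)[5].round(3),round(o["width"],4))
E
python3 t.py
```

```text
10.65 yaw 0.3968 [ 0.5178 -0.1981  0.2917] F [-2.3  0.5  5.2] T [0.14  0.553 0.001] 0.034 0.0119
```

No load yet, so I'll continue.

Request:
apply_moves(moves=[[[0,0,0,0.15,1],[0,0,0,0.25,1],[0,0,0,0.25,1]]])

```text
time: 11.02
tool_pos: [0.5178, -0.1982, 0.2917]
ee_rot: [3.14, -0.0, 0.353]
wrist_force: [-2.4, 0.3, 5.2]
width: 0.0118
finger_force: 41.7
```

```bash
python3 t.py
```

```text
11.28 yaw 0.3532 [ 0.5178 -0.1981  0.2917] F [-2.2  0.1  5.2] T [ 0.099  0.567 -0.003] 0.026 0.0119
```

Request:
apply_moves(moves=[[[0,0,0,0.15,1],[0,0,0,0.25,1],[0,0,0,0.25,1]]])

```text
time: 11.65
tool_pos: [0.5178, -0.198, 0.2917]
ee_rot: [3.14, -0.001, 0.31]
wrist_force: [-2.2, -0.2, 5.6]
width: 0.0117
finger_force: 41.7
```

```bash
python3 t.py
```

```text
11.9 yaw 0.3097 [ 0.5178 -0.1981  0.2917] F [-2.   0.9  5.3] T [0.178 0.54  0.062] 0.027 0.0115
```

Request:
apply_moves(moves=[[[0,0,0,0.1,1],[0,0,0,0.1,1],[0,0,0,0.1,1]]])

```text
time: 12.28
tool_pos: [0.5178, -0.1979, 0.2917]
ee_rot: [3.141, -0.001, 0.292]
wrist_force: [-2.1, 0.8, 4.8]
width: 0.0117
finger_force: 41.7
```

```bash
python3 t.py
```

```text
12.53 yaw 0.2924 [ 0.5178 -0.1979  0.2917] F [-2.2  0.8  5.3] T [0.268 0.535 0.061] 0.03 0.0119
```

Request:
apply_moves(moves=[[[0,0,0,0.15,1],[0,0,0,0.15,1],[0,0,0,0.15,1]]])

```text
time: 12.9
tool_pos: [0.5178, -0.1978, 0.2917]
ee_rot: [3.141, -0.001, 0.266]
wrist_force: [-2.9, 1.5, 5.9]
width: 0.0118
finger_force: 41.7
```

```bash
python3 t.py
```

```text
13.15 yaw 0.2662 [ 0.5178 -0.1978  0.2917] F [-2.   1.2  5.6] T [0.361 0.532 0.059] 0.018 0.0119
```

Request:
apply_moves(moves=[[[0,0,0,0.2,1],[0,0,0,0.2,1],[0,0,0,0.2,1]]])

```text
time: 13.52
tool_pos: [0.5178, -0.1977, 0.2917]
ee_rot: [3.141, -0.001, 0.232]
wrist_force: [-2.1, 1.8, 5.1]
width: 0.0117
finger_force: 41.7
```

```bash
python3 t.py
```

```text
13.78 yaw 0.2317 [ 0.5178 -0.1977  0.2917] F [-2.1  1.8  5.5] T [0.406 0.535 0.159] 0.027 0.0121
```

Now it's loading. I'll take smaller steps from here.

Request:
apply_moves(moves=[[[0,0,0,0.1,1],[0,0,0,0.1,1],[0,0,0,0.1,1]]])

```text
time: 14.15
tool_pos: [0.5178, -0.1977, 0.2917]
ee_rot: [3.141, -0.001, 0.215]
wrist_force: [-2.3, 2.0, 5.6]
width: 0.0121
finger_force: 41.7
```

```bash
python3 t.py
```

```text
14.4 yaw 0.2146 [ 0.5179 -0.1977  0.2917] F [-2.5  1.7  5.1] T [0.401 0.537 0.244] 0.024 0.0116
```

Request:
apply_moves(moves=[[[0,0,0,0.07,1],[0,0,0,0.14,1],[0,0,0,0.14,1]]])

```text
time: 14.78
tool_pos: [0.5179, -0.1977, 0.2917]
ee_rot: [3.141, -0.001, 0.19]
wrist_force: [-1.5, 1.2, 5.6]
width: 0.0122
finger_force: 41.9
```

```bash
python3 t.py
```

```text
15.03 yaw 0.1904 [ 0.5179 -0.1977  0.2917] F [-2.   1.3  5.7] T [0.392 0.548 0.365] 0.022 0.0117
```

Torque is 0.365 N m. I'll hold it for over a second and confirm.

Request:
apply_moves(moves=[[[0,0,0,0,1],[0,0,0,0,1],[0,0,0,0,1],[0,0,0,0,1],[0,0,0,0,1],[0,0,0,0,1],[0,0,0,0,1],[0,0,0,0,1],[0,0,0,0,1],[0,0,0,0,1]]])

```text
time: 16.27
tool_pos: [0.5179, -0.1978, 0.2917]
ee_rot: [3.141, -0.001, 0.19]
wrist_force: [-2.3, 1.6, 4.0]
width: 0.0119
finger_force: 41.9
```

```bash
python3 t.py
```

```text
16.52 yaw 0.1904 [ 0.5179 -0.1977  0.2917] F [-2.2  1.1  5.1] T [0.385 0.54  0.366] 0.042 0.0118
```

The torque held for about 1.7 s. I'll back off to mid-play and lift out.

Request:
apply_moves(moves=[[[0,0,0,-0.3,1],[0,0,0,-0.6,1],[0,0,0,-0.85,1],[0,0,0,-0.85,1],[0,0,-0.1,-0.85,1],[0,0,-0.2,-0.85,1],[0,0,-0.4,-0.85,1],[0,0,-0.8,-0.85,1],[0,0,-1.35,-0.85,1],[0,0,-1.35,-0.85,1]]])

```text
time: 17.77
tool_pos: [0.5183, -0.1982, 0.3613]
ee_rot: [3.137, -0.004, 0.338]
wrist_force: [0.9, 0.0, -2.0]
width: 0.0119
finger_force: 41.6
```

```bash
python3 - <<'E'
from h import *
s=take("wrist","w5")
o=telemetry.get_obs(); print(o["time"],o["tool_pos"],o["ee_rot"],o["wrist_force"],o["wrist_torque"],o["width"],o["finger_force"])
print(go([.4611,.1466,.36],.497))
c=s["image"][140:300,230:410,::-1]; cv2.imwrite("pics/w5c.png",cv2.resize(c,None,fx=3.5,fy=3.5,interpolation=cv2.INTER_NEAREST))
E
```

```text
17.825 [ 0.51796719 -0.19801375  0.35930314] [ 3.13944785e+00 -1.88714748e-03  3.38002284e-01] [ 0.13516239 -1.07119662 -1.75796241] [-0.02463118  0.02106428  0.01675074] 0.011969532330242835 41.61029811948538
(array([ 1.213, -6.879, -0.026]), np.float64(-0.911))
```

View pics/w5c.png

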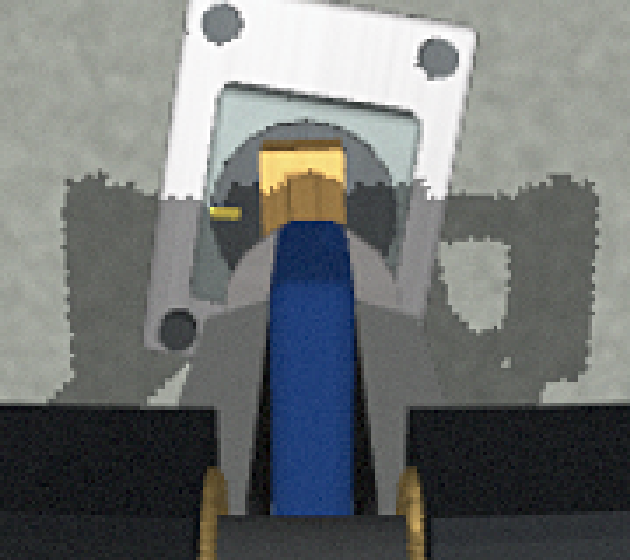

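The crop shows the key still straight and centred in the grip. The witness mark is in the same place relative to the plate, so the screw did not turn. Returning to the stand.

Request:
apply_moves(moves=[[[0.2,-1.0,0,-0.2,1],[0.4,-2.1,0,-0.4,1],[0.6,-3.2,0,-0.6,1],[0.8,-4.3,0,-0.8,1],[1.0,-5.4,0,-0.9,1],[1.15,-6.4,0,-0.91,1],[1.21,-6.85,0,-0.91,1],[1.21,-6.88,0,-0.91,1],[1.21,-6.88,0,-0.91,1]]])

```text
time: 18.95
tool_pos: [0.4607, 0.1462, 0.3572]
ee_rot: [3.141, 0.002, 0.497]
wrist_force: [-0.1, -0.6, -1.3]
width: 0.0118
finger_force: 41.6
```

```bash
python3 - <<'E'
from h import *
s=take("wrist","w6")
o=telemetry.get_obs(); print(o["time"],o["tool_pos"],o["ee_rot"],o["wrist_force"],o["wrist_torque"],o["width"],o["finger_force"])
print(go([.4611,.1466,.275],.497))
c=s["image"][120:300,220:420,::-1]; cv2.imwrite("pics/w6c.png",cv2.resize(c,None,fx=3,fy=3,interpolation=cv2.INTER_NEAREST))
E
```

```text
19.0 [0.46089944 0.14587005 0.35742354] [3.14131732e+00 1.36300643e-03 4.95819690e-01] [-0.47347678  0.20745056 -0.09620691] [-0.05881234 -0.04572665  0.01639899] 0.012185259281978686 41.61065088585019
(array([ 0.013, -0.011,  1.648]), np.float64(-0.007))
```

View pics/w6c.png

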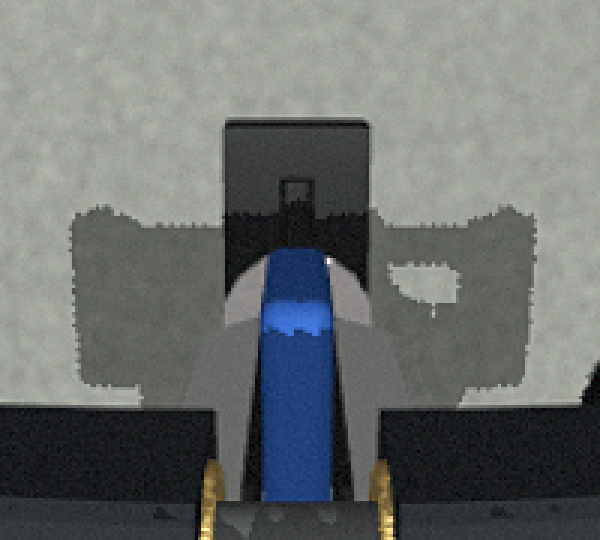

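The crop shows the handle at column 297 and the stand at 297.5, so they are aligned. Lowering.

Request:
apply_moves(moves=[[[0,0,0.5,0,1],[0.01,0,1.0,0,1],[0.01,0,1.4,0,1],[0.01,0,1.6,0,1],[0.01,0,1.6,0,1]]])

```text
time: 19.62
tool_pos: [0.4612, 0.1462, 0.2775]
ee_rot: [-3.141, 0.002, 0.496]
wrist_force: [-1.0, 0.5, -1.6]
width: 0.0118
finger_force: 41.6
```

```bash
python3 - <<'E'
from h import *
o=telemetry.get_obs(); print(o["time"],o["tool_pos"],o["ee_rot"],o["wrist_force"])
print(go([.4611,.1466,.2569],.497))
E
```

```text
19.625 [0.46123117 0.14620589 0.27751815] [-3.14134845e+00  1.54928678e-03  4.95667345e-01] [-0.99818448  0.47688547 -1.60555081]
(array([ 0.002, -0.008,  0.412]), np.float64(-0.008))
```

Request:
apply_moves(moves=[[[0,-0.005,0.08,0,1],[0,-0.005,0.16,0,1],[0,-0.005,0.24,0,1],[0,-0.005,0.32,0,1],[0,-0.005,0.39,0,1],[0,-0.005,0.42,0,1],[0,-0.005,0.42,0,1]]])

```text
time: 20.5
tool_pos: [0.4611, 0.1472, 0.2571]
ee_rot: [3.142, -0.0, 0.497]
wrist_force: [1.1, 0.1, -1.2]
width: 0.0118
finger_force: 41.6
```

```bash
python3 - <<'E'
from h import *
o=telemetry.get_obs(); print(o["time"],o["tool_pos"],o["ee_rot"],o["wrist_force"],o["wrist_torque"])
E
```

```text
20.5 [0.46110556 0.1471789  0.25712481] [ 3.14150527e+00 -3.93735086e-05  4.97017881e-01] [ 1.13452242  0.13200669 -1.1967797 ] [-0.0155514   0.03869132  0.06030811]
```

Request:
apply_moves(moves=[[[0,0,0.01,0,1],[0,0,0.02,0,1],[0,0,0.02,0,1]]])

```text
time: 20.88
tool_pos: [0.4611, 0.1472, 0.2569]
ee_rot: [3.141, -0.001, 0.497]
wrist_force: [-1.2, -1.8, 3.5]
width: 0.0119
finger_force: 41.7
```

```bash
python3 t.py
```

```text
21.12 yaw 0.497 [0.4611 0.1472 0.2569] F [-2.1 -1.1  4.8] T [-0.077  0.462  0.011] 0.032 0.0117
```

Contact force is on, so the key is home. I'll open and retreat straight up.

Request:
apply_moves(moves=[[[0,0,0,0,0.8],[0,0,0,0,0.6],[0,0,0,0,0.4],[0,0,0,0,0.2],[0,0,0,0,0.2],[0,0,0,0,0.2],[0,0,-0.5,0,0.2],[0,0,-1.2,0,0.2],[0,0,-2.1,0,0.2],[0,0,-2.1,0,0.2]]])

```text
time: 22.38
tool_pos: [0.4619, 0.1473, 0.3658]
ee_rot: [3.139, -0.009, 0.497]
wrist_force: [0.1, 0.2, -0.7]
width: 0.0757
finger_force: 0.0
```

```bash
python3 - <<'E'
from h import *
s=take("wrist","w7"); t=take("top","t7")
o=telemetry.get_obs(); print(o["time"],o["tool_pos"],o["width"])
c=s["image"][140:260,240:400,::-1]; cv2.imwrite("pics/w7c.png",cv2.resize(c,None,fx=4,fy=4,interpolation=cv2.INTER_NEAREST))
b=big(mask(s,(105,120,40),(130,255,255),(270,120,380,290))); print(rect(onz(s,b,.097,1)))
E
```

```text
22.475 [0.46100448 0.14712991 0.36117775] 0.07542838633689057
(array([0.46391846, 0.14864661]), array([55.09104919, 12.6425209 ]), np.float64(0.498040185590213))
```

View pics/w7c.png

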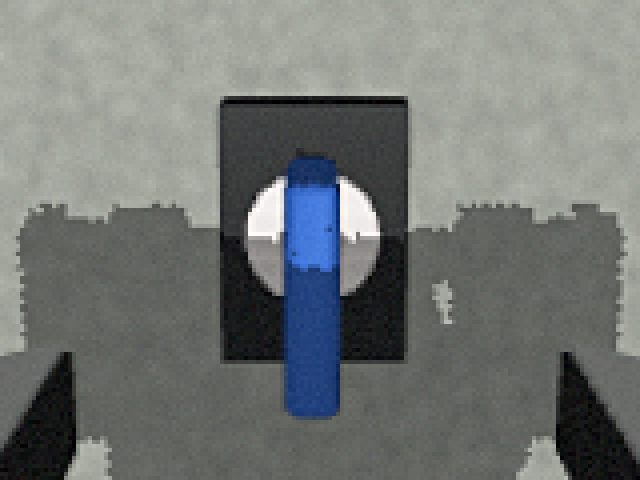

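The crop shows the key upright in the stand with its collar on the top surface, the same as the first view, and the gripper is clear. Handing in.

```bash
python3 -c "
from bench import ticket
print(ticket.close_job())"
```

```text
the job is handed in; nothing more can be done
None
```

I seated the key in the clamp screw, held about 0.37 N m clockwise for roughly 1.7 s without the screw turning, put the key back in its stand upright and fully home, and handed the job in at about 22.5 s; no verdict came back.

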